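Cycle the sample carriers and lock out the one that binds

ROBOT

A 6-joint arm with a two-finger parallel gripper is mounted at the origin on the work surface. World frame = base frame: x ahead of the robot, y to its left, z up, the work surface at z = 0. Lengths are in mm, angles in rad, forces in N, time in s.
With the tool pointing down it reaches from about 325 to 925 mm from the base axis. Payload 3.1 kg.
Tool frame: the origin (TCP) lies at the very end of the fingers, on their centre line; the grasp point (between the pads) lies 19 mm behind it; z points along the fingers, y is the line along which they close (so a half turn about z gives the same grasp; the last joint's range is limited). The gripper opens to 85 mm and grips with 20 to 120 N. Pads are 22 mm wide; open, the fingers measure 114 mm over their backs; the gripper's body (76 mm by 85 mm) begins 54 mm behind the grasp point. The pads swing forward as they close: fully open they stand 13 mm farther back than shut.
Start: joints at [-1.417, 0.217, 1.613, -0, 1.311, -0.112], TCP at [164.197, -603.058, 231.3] pointing down, gripper open.
Joint ranges: [-2.75, 2.75], [-0.78, 2.1], [0.31, 2.55], [-1.13, 4.27], [0.13, 2.63], [-2.58, 2.58]. Speed limits (rad/s): [2.79, 2.79, 3.14, 3.14, 3.14, 3.14].

INTERFACE

Orientations are given as a unit quaternion [x, y, z, w].
In Python, from cell import manip gives the robot as it stands. The module is installed in compiled form; this text tells all that it offers.
- The arm moves only by the tool drive_tool, never from a script. Its argument "steps" is a list of rows, each an object of numbers: "gripper": the opening, from 0 (shut) to 1 (fully open); "dx", "dy", "dz": the shift along the tool's x, y, z in m; "rx", "ry", "rz": the turn, a rotation vector about the tool's x, y, z in rad. In form: [{"gripper": .., "dx": .., "dy": .., "dz": .., "rx": .., "ry": .., "rz": ..}, ...]. A call has 1 to 12 rows; each row shifts and turns the commanded pose from where the row before left it, along the tool's axes as they then stand; what a row does not reach is not made up. A row lasts 1/8 s, in which the tool goes at most 62.5 mm and 10.7 degrees, less where a joint would pass 70% of its speed; a pose out of reach is approached as far as the arm can. A call with a gripper value outside its range is refused whole. The fingers move at their own pace and stop on an object; "force" is the grip in N (left out, the last holds). Time passes only in rows, so rows that do not move let the fingers close. It gives the time, the measured TCP pose, the force, the opening and the grip force at its end, in the units of the state.
- manip.get_state(): the state, without advancing time (a new reading comes with each control period).
- manip.capture(name): name is "side" or "top" or "wrist"; returns a dict with "frame" (384x512x3 uint8, red, green, blue), "mtx" (3x3 intrinsics, pixels), "dist" ([k1, k2, p1, p2, k3] as OpenCV has them; the pictures are not rectified), "world_to_cam" (4x4, takes a point from world to camera coordinates). Camera axes: x right, y up, looking along -z (the intrinsics and any distortion apply to the point x, -y, -z); pixel columns grow to the right and rows downward; lengths in mm; the calibration is good to about 2 mm. A picture is of the moment at which its call begins. There is no depth.
- manip.job_done(): hands the job in; it is judged then, once.
Trained networks look in a picture, given as the dict that the camera call returned (one of the last four; its "shot" number tells which), for a name from the list of things; names that differ only in an ending like _2 or _b are one class to them, and where a whole thing is asked for, a point or a joint stands for the part that bears it (a point fixed in the world has none). Each returns a list of dicts, best first, with "score" (0 to 1); they miss things now and then, are a little off and sometimes report something else, mostly with a low value. They report only what shows in the picture. A call takes as long as a camera call.
- manip.recognise(picture, name): "centre" ([row, column] as shares, 0 to 1, of the picture: columns of its width, rows of its height, amid what is visible of it).
- manip.trace(picture, name): "pixels" (384x512 bool, what is visible of it) and "centre" ([row, column] as shares, 0 to 1, of the picture: columns of its width, rows of its height, amid what is visible of it).
The state is a dict: "clock": time; "joint_pos": joint angles; "joint_velocities": joint speeds; "effort": joint torques, N m; "tool_pos": TCP position; "tool_rot": TCP orientation; "ft_force": force on the tool from outside, world axes, zero at the start; "ft_torque": the same for the moment, N m; "width": opening from 0.0 (shut) to 1.0 (fully open); "grip_force": force on a finger pad.
Only numpy, scipy, OpenCV 4.12 (cv2) and the standard library are available. Lean on these libraries where they do the work, as an engineer would, in place of code of your own. Each camera call takes 0.05 s, during which the arm holds its last target. There are 200 camera calls.

TASK

Check the three sliding tube carriers of the loading deck one after another, from the lane nearest the robot to the farthest: draw each fully out to its stop by its grip tab, then push it in towards home, without forcing it. Leave the two that run freely pushed fully home; draw the one that binds partway fully out again and swing its lane's stop arm square across behind it, leaving the other two arms parked along their rails. Leave the other things on the bench where they are.

Things in the scene. Friction and masses are not known exactly. Their poses are not given: they have to be found in the camera images.
- deck: Dark grey loading deck fixed on the bench, 252 mm (its x) by 330 mm (its y), 12 mm thick. Origin: centre of its underside; z up. Three lanes run along its y, at deck x = -76 mm (near lane, nearest the robot), 0 (mid), +76 mm (far), parted by 12 mm wide aluminium rails 36 mm high. 'Out' is its -y end (low lips), 'home' its +y end (30 mm grey stops). In one lane, any of them, a hidden fault binds.
- carrier_near (a joint): Slide of the near carrier, a white block 50 x 160 x 30 mm with four capped tubes (tops 85 mm above the bench): 0 = fully out, 0.110 m = fully home; grows towards deck +y. Starts at 0.02 to 0.04. A sound carrier drags with 3 to 5 N all the way and stays where it is left; the one that binds stops dead on its way in, at 0.06 to 0.085.
- grip_near (a point): Pinch point on the near carrier's upright grey grip tab: 11 mm thick (deck x), 26 mm wide (deck y), its top 20 mm above this point, free-standing for 48 mm below it; about 105 mm above the bench. It moves with the carrier: deck y = -125 mm fully out, -15 mm home. Nothing within 55 mm reaches this height but the tabs and pegs of the lanes.
- tab_near (a joint): Spring travel of the near tab on its carrier, along deck y: 0 = relaxed, + = pushed towards home, - = pulled towards out; 2 N per mm (10 N gives 5 mm). Beyond 12.5 mm (25 N) either way the carrier is being forced.
- bar_near (a joint): Stop arm of the near lane, a flat dark steel bar turning about a vertical pivot on the guide rail at the lane's +x side: 0 = parked along the rail, pointing to deck +y; 1.571 rad = square across the lane behind the drawn-out carrier, pointing to deck -x (turns counter-clockwise seen from above). Starts at 0 to 0.25, stays where it is left, under 2 N at the peg moves it.
- peg_near (a point): Grip point on the upright black round peg (16 mm diameter) at the end of the near stop arm, 62 mm from its pivot; the peg's top is 10 mm above this point, and it is free for 60 mm below it. About 113 mm above the bench.
- pivot_near (a point): Pivot axis of the near stop arm, on top of the arm, 47 mm above the bench.
- carrier_mid (a joint): Slide of the mid carrier, a white block 50 x 160 x 30 mm with four capped tubes (tops 85 mm above the bench): 0 = fully out, 0.110 m = fully home; grows towards deck +y. Starts at 0.02 to 0.04. A sound carrier drags with 3 to 5 N all the way and stays where it is left; the one that binds stops dead on its way in, at 0.06 to 0.085.
- grip_mid (a point): Pinch point on the mid carrier's upright grey grip tab: 11 mm thick (deck x), 26 mm wide (deck y), its top 20 mm above this point, free-standing for 48 mm below it; about 105 mm above the bench. It moves with the carrier: deck y = -125 mm fully out, -15 mm home. Nothing within 55 mm reaches this height but the tabs and pegs of the lanes.
- tab_mid (a joint): Spring travel of the mid tab on its carrier, along deck y: 0 = relaxed, + = pushed towards home, - = pulled towards out; 2 N per mm (10 N gives 5 mm). Beyond 12.5 mm (25 N) either way the carrier is being forced.
- bar_mid (a joint): Stop arm of the mid lane, a flat dark steel bar turning about a vertical pivot on the guide rail at the lane's +x side: 0 = parked along the rail, pointing to deck +y; 1.571 rad = square across the lane behind the drawn-out carrier, pointing to deck -x (turns counter-clockwise seen from above). Starts at 0 to 0.25, stays where it is left, under 2 N at the peg moves it.
- peg_mid (a point): Grip point on the upright black round peg (16 mm diameter) at the end of the mid stop arm, 62 mm from its pivot; the peg's top is 10 mm above this point, and it is free for 60 mm below it. About 113 mm above the bench.
- pivot_mid (a point): Pivot axis of the mid stop arm, on top of the arm, 47 mm above the bench.
- carrier_far (a joint): Slide of the far carrier, a white block 50 x 160 x 30 mm with four capped tubes (tops 85 mm above the bench): 0 = fully out, 0.110 m = fully home; grows towards deck +y. Starts at 0.02 to 0.04. A sound carrier drags with 3 to 5 N all the way and stays where it is left; the one that binds stops dead on its way in, at 0.06 to 0.085.
- grip_far (a point): Pinch point on the far carrier's upright grey grip tab: 11 mm thick (deck x), 26 mm wide (deck y), its top 20 mm above this point, free-standing for 48 mm below it; about 105 mm above the bench. It moves with the carrier: deck y = -125 mm fully out, -15 mm home. Nothing within 55 mm reaches this height but the tabs and pegs of the lanes.
- tab_far (a joint): Spring travel of the far tab on its carrier, along deck y: 0 = relaxed, + = pushed towards home, - = pulled towards out; 2 N per mm (10 N gives 5 mm). Beyond 12.5 mm (25 N) either way the carrier is being forced.
- bar_far (a joint): Stop arm of the far lane, a flat dark steel bar turning about a vertical pivot on the guide rail at the lane's +x side: 0 = parked along the rail, pointing to deck +y; 1.571 rad = square across the lane behind the drawn-out carrier, pointing to deck -x (turns counter-clockwise seen from above). Starts at 0 to 0.25, stays where it is left, under 2 N at the peg moves it.
- peg_far (a point): Grip point on the upright black round peg (16 mm diameter) at the end of the far stop arm, 62 mm from its pivot; the peg's top is 10 mm above this point, and it is free for 60 mm below it. About 113 mm above the bench.
- pivot_far (a point): Pivot axis of the far stop arm, on top of the arm, 47 mm above the bench.
- cool_block: Loose bystander: light blue cooling block with shallow holes, 130 x 180 x 45 mm; origin centre of its underside.
- wipes_tub: Loose bystander: white tub with a blue lid, 100 mm diameter, 150 mm high; origin centre of its underside.
- float_rack: Loose bystander: yellow round float rack, 90 mm diameter, with a 60 mm high tongue and four small tubes; origin centre of its underside.

How it is judged (in metres and radians):
On the way, in this order (a step that is already met when the one before it is completed fails the run):
1. the near carrier is drawn fully out (within 6 mm of its outer stop) (value of joint carrier_near below 0.006 m), for 0.05 s.
2. the near carrier is then driven in over at least 50 mm of its 110 mm travel (value of joint carrier_near above 0.05 m), for 0.05 s.
3. the mid carrier is drawn fully out (within 6 mm of its outer stop) (value of joint carrier_mid below 0.006 m), for 0.05 s.
4. the mid carrier is then driven in over at least 50 mm of its 110 mm travel (value of joint carrier_mid above 0.05 m), for 0.05 s.
5. the far carrier is drawn fully out (within 6 mm of its outer stop) (value of joint carrier_far below 0.006 m), for 0.05 s.
6. the far carrier is then driven in over at least 50 mm of its 110 mm travel (value of joint carrier_far above 0.05 m), for 0.05 s.
At the end, for the whole second after the job is handed in: The carrier that binds is fully out (within 8 mm) with its stop arm swung across (over 1.3 rad); the two sound carriers are fully home (within 8 mm of 110 mm) with their stop arms parked (under 0.4 rad); everything at rest (((value of joint carrier_near below 0.008 m and value of joint bar_near above 1.3 rad and value of joint each of carrier_mid, carrier_far above 0.102 m and value of joint each of bar_mid, bar_far below 0.4 rad) or (value of joint carrier_mid below 0.008 m and value of joint bar_mid above 1.3 rad and value of joint each of carrier_near, carrier_far above 0.102 m and value of joint each of bar_near, bar_far below 0.4 rad) or (value of joint carrier_far below 0.008 m and value of joint bar_far above 1.3 rad and value of joint each of carrier_near, carrier_mid above 0.102 m and value of joint each of bar_near, bar_mid below 0.4 rad)) and velocity of joint carrier_near between -0.02 and 0.02 m/s and velocity of joint bar_near between -0.1 and 0.1 rad/s and velocity of joint carrier_mid between -0.02 and 0.02 m/s and velocity of joint bar_mid between -0.1 and 0.1 rad/s and velocity of joint carrier_far between -0.02 and 0.02 m/s and velocity of joint bar_far between -0.1 and 0.1 rad/s); the robot touches nothing.
It fails at once if a carrier is forced: its tab is sprung more than 12.5 mm (25 N) either way (value of joint any of tab_near, tab_mid, tab_far above 0.0125 m or value of joint any of tab_near, tab_mid, tab_far below -0.0125 m).
It fails at once if a bystander is moved by more than 20 mm (distance of any of cool_block, wipes_tub, float_rack from where it was at the start of the episode above 0.02 m).
It also fails if it takes over 72 s, if anything falls off the work surface, if the arm or the gripper's body presses on something with over 40 N, if the wrist force passes 120 N, or if a joint passes its speed limit or range.

## Working session

There is one attempt and no reset: what is moved stays moved. The work goes in short steps, Python scripts to look and compute and a tool call to move; the robot and the scene stay as the last step left them, time stands still between calls to the robot, and variables do not carry over. Pictures are saved under pics/ and viewed, at most 10 in all, crops included, and the job is handed in when it is done.

Besides the shell and the picture viewer there is one more tool, called after ">>>" as name(argument=value, ...), one argument or row to a line, values as JSON. drive_tool: Moves the arm, as the interface text tells. Its arguments: {"type":"object","properties":{"steps":{"type":"array","items":{"type":"object","properties":{"gripper":{"type":"number"},"dx":{"type":"number"},"dy":{"type":"number"},"dz":{"type":"number"},"rx":{"type":"number"},"ry":{"type":"number"},"rz":{"type":"number"}}}},"force":{"type":"number"}},"required":["steps"]}

```bash
mkdir -p pics; cat > h.py <<'E'
import numpy as np, cv2
from cell import manip
def cap(n,save=None):
    p=manip.capture(n)
    if save: cv2.imwrite('pics/'+save,p['frame'][:,:,::-1])
    return p
def ray(p,uv):
    M=np.array(p['world_to_cam']);R=M[:3,:3];t=M[:3,3]
    q=cv2.undistortPoints(np.array([[uv]],float),np.array(p['mtx'],float),np.array(p['dist'],float))[0,0]
    return -R.T@t, R.T@np.array([q[0],-q[1],-1.])
def atz(p,uv,z):
    o,d=ray(p,uv); return o+d*(z-o[2])/d[2]
def proj(p,P):
    M=np.array(p['world_to_cam']);c=(M[:3,:3]@np.array(P,float).reshape(-1,3).T).T+M[:3,3]
    c=c*[1,-1,-1]
    return cv2.projectPoints(c,np.zeros(3),np.zeros(3),np.array(p['mtx'],float),np.array(p['dist'],float))[0][:,0]
def uv(r): return [r['centre'][1]*512,r['centre'][0]*384]
E
python3 - <<'E'
from h import *
s=manip.get_state();print({k:np.round(v,3) for k,v in s.items()})
for c in ('top','side'):
    p=cap(c,c+'0.png')
    for n in ['grip_near','grip_mid','grip_far','peg_near','peg_mid','peg_far','pivot_near','pivot_mid','pivot_far','deck']:
        z=105 if 'grip' in n else 113 if 'peg' in n else 47 if 'piv' in n else 12
        for r in manip.recognise(p,n)[:4]:
            print(c,n,round(r['score'],2),np.round(uv(r)),np.round(atz(p,uv(r),z)))
E
```

```text
{'clock': np.float64(0.0), 'joint_pos': array([-1.417,  0.218,  1.615,  0.   ,  1.311, -0.112]), 'joint_velocities': array([-0.   ,  0.001,  0.001, -0.   ,  0.   , -0.   ]), 'effort': array([ 0.0000e+00, -3.9684e+01, -3.0385e+01, -0.0000e+00,  1.0000e-02,
       -0.0000e+00]), 'tool_pos': array([ 164.058, -602.231,  229.924]), 'tool_rot': array([ 0.991,  0.133, -0.   , -0.001]), 'ft_force': array([ 0.523, -0.728,  0.318]), 'ft_torque': array([-0.056,  0.01 ,  0.02 ]), 'grip_force': np.float64(0.0), 'width': np.float64(1.0)}
top grip_mid 0.51 [280. 216.] [ 537. -107.  105.]
top grip_mid 0.19 [262. 238.] [463. -45. 105.]
top grip_far 0.6 [275. 199.] [597. -89. 105.]
top peg_near 0.47 [233. 230.] [489.  54. 113.]
top peg_mid 0.55 [229. 210.] [559.  67. 113.]
top peg_far 0.59 [229. 190.] [627.  70. 113.]
top pivot_near 0.55 [231. 235.] [478.  64.  47.]
top pivot_far 0.39 [236. 186.] [655.  47.  47.]
top deck 0.66 [252. 220.] [535.  -8.  12.]
side grip_mid 0.65 [239. 220.] [ 539. -148.  105.]
side peg_near 0.68 [211. 202.] [470. -29. 113.]
side peg_mid 0.57 [231. 195.] [544.   1. 113.]
side peg_far 0.43 [253. 185.] [634.  43. 113.]
side pivot_mid 0.48 [234. 193.] [579. 116.  47.]
side pivot_far 0.54 [254. 187.] [663. 140.  47.]
side deck 0.97 [233. 223.] [542. -23.  12.]
```

```bash
python3 - <<'E'
import cv2
a=cv2.imread('pics/top0.png')[130:330,150:350]
cv2.imwrite('pics/c.png',cv2.resize(a,(600,600),interpolation=cv2.INTER_CUBIC))
b=cv2.imread('pics/side0.png')[120:300,120:360]
cv2.imwrite('pics/d.png',cv2.resize(b,(800,600),interpolation=cv2.INTER_CUBIC))
E
```

```text
(no output)
```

View pics/c.png

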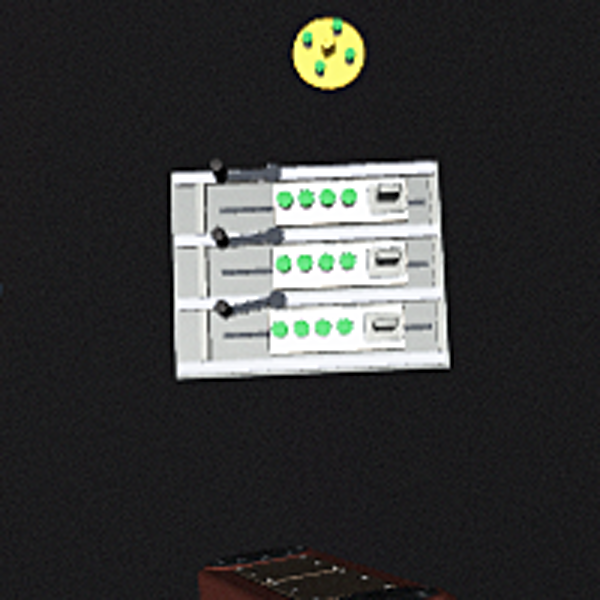

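View pics/d.png

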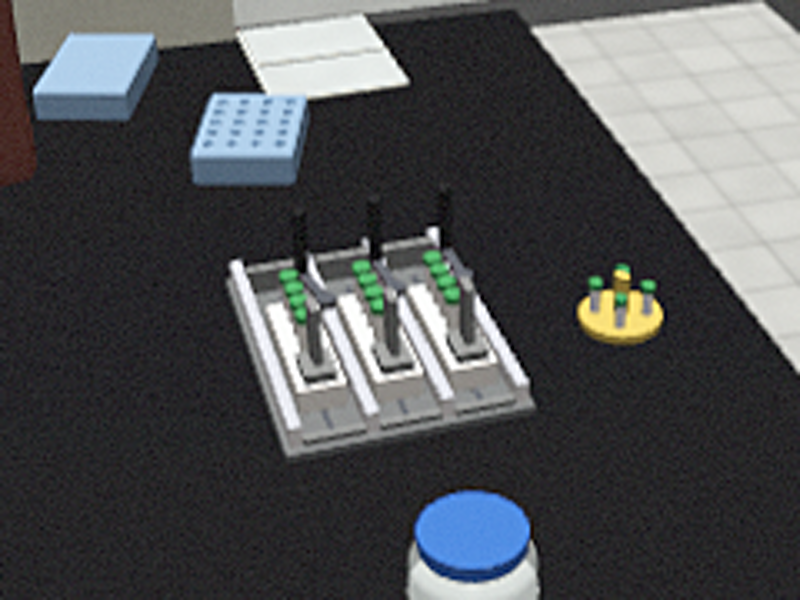

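The top view shows the deck at crop (170–450, 160–380), with the tabs at about (386, 190/257/325) and the pegs at (220, 170/237/308). The tub lies beyond the deck's -y end, and the float rack beyond +x.

```bash
python3 - <<'E'
from h import *
p=cap('top');q=cap('side')
for a in (p,q): print(np.round(ray(a,[256,192])[0]))
c=lambda x,y:[150+x/3,130+y/3]
for n,(x,y),z in [('cTL',(170,172),48),('cTR',(438,160),48),('cBR',(450,368),12),('cBL',(177,380),12),('farpeg',(218,163),123),('midpeg',(220,231),123),('nearpeg',(224,303),123),('piv far',(274,172),47),('mid',(275,236),47),('near',(277,299),47),('tabfar',(388,186),125),('mid',(388,252),125),('near',(385,320),125)]:
    print(n,np.round(atz(p,c(x,y),z)))
from scipy.spatial.transform import Rotation as R
for n in ['wipes_tub','float_rack','cool_block']:
    for a in (p,q):
        for r in manip.recognise(a,n)[:2]: print(n,round(r['score'],2),np.round(atz(a,uv(r),60 if n[0]=='w' else 15)))
w=cap('wrist');s=manip.get_state()
Rt=R.from_quat(s['tool_rot']).as_matrix();print(np.round(Rt,2))
o,d=ray(w,[256,192]);print('wrist cam',np.round(Rt.T@(o-s['tool_pos'])),np.round(Rt.T@d,2),w['mtx'][0][0])
E
```

```text
[ 353.  -32. 1644.]
[  292. -1325.   925.]
cTL [649. 154.  48.]
cTR [ 663. -167.   48.]
cBR [ 417. -181.   12.]
cBL [403. 146.  12.]
farpeg [646.  90. 123.]
midpeg [567.  87. 123.]
nearpeg [485.  82. 123.]
piv far [649.  29.  47.]
mid [572.  28.  47.]
near [497.  25.  47.]
tabfar [ 618. -103.  125.]
mid [ 543. -103.  125.]
near [466. -99. 125.]
wipes_tub 0.66 [606. -39.  60.]
wipes_tub 0.83 [ 527. -470.   60.]
float_rack 0.86 [809. -41.  15.]
float_rack 0.56 [ 526. -499.   15.]
float_rack 0.68 [815. -61.  15.]
cool_block 0.92 [478. 471.  15.]
cool_block 0.53 [621. -99.  15.]
cool_block 0.58 [481. 470.  15.]
[[ 0.96  0.26  0.  ]
 [ 0.26 -0.96 -0.  ]
 [-0.    0.   -1.  ]]
wrist cam [  67.   -0. -142.] [-0.26 -0.    0.97] 289.57784007753764
```

>>> drive_tool(
  steps=[
    {"dx":0.0415,"dy":-0.036},
    {"dx":0.0415,"dy":-0.036},
    {"dx":0.0415,"dy":-0.036},
    {"dx":0.0415,"dy":-0.036},
    {"dx":0.0415,"dy":-0.036},
    {"dx":0.0415,"dy":-0.036},
    {"dx":0.0415,"dy":-0.036},
    {"dx":0.0415,"dy":-0.036},
    {"dx":0.0415,"dy":-0.036},
    {"dx":0.0415,"dy":-0.036},
    {"dx":0.0415,"dy":-0.036},
  ],
)

```text
invalid input at $.steps[0]: expected keys gripper, dx, dy, dz, rx, ry, rz
```

>>> drive_tool(
  steps=[
    {"rz":-0.17,"gripper":0.5},
    {"rz":-0.17},
    {"rz":-0.17},
    {"rz":-0.17},
    {"rz":-0.17},
    {"rz":-0.17},
    {"rz":-0.17},
    {"rz":-0.16},
    {},
  ],
  force=40,
)

```text
invalid input at $.steps[0]: expected keys gripper, dx, dy, dz, rx, ry, rz
```

```bash
cat > look.py <<'E'
from h import *
import sys
p=cap('wrist',sys.argv[1]);s=manip.get_state();print(s['clock'],np.round(s['tool_pos'],1),np.round(s['tool_rot'],3),s['width'],np.round(s['joint_pos'],2))
for n in ['grip_near','peg_near','pivot_near']:
    z=105 if 'grip' in n else 113 if 'peg' in n else 47
    for r in manip.recognise(p,n)[:5]:
        print(n,round(r['score'],2),np.round(uv(r)),np.round(atz(p,uv(r),z)))
E
python3 look.py w1.png
```

```text
1.6 [ 164.2 -603.   231.3] [ 0.991  0.133 -0.    -0.   ] 1.0000451456609036 [-1.42  0.22  1.61 -0.    1.31 -0.11]
```

View pics/w1.png

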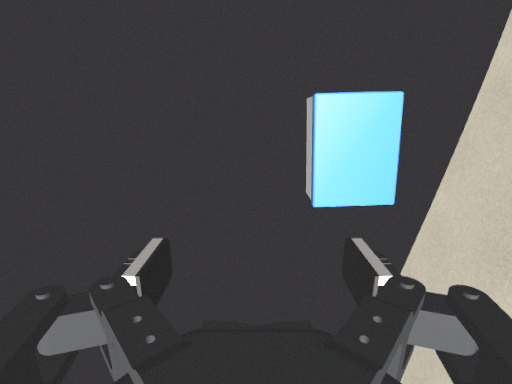

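The move was refused because every row needs all the keys, so the arm is still at the start pose. The view shows only the bench and an irrelevant blue object.

>>> drive_tool(
  steps=[
    {"gripper":0.5,"dx":0.0415,"dy":-0.036,"dz":0,"rx":0,"ry":0,"rz":0},
    {"gripper":0.5,"dx":0.0415,"dy":-0.036,"dz":0,"rx":0,"ry":0,"rz":0},
    {"gripper":0.5,"dx":0.0415,"dy":-0.036,"dz":0,"rx":0,"ry":0,"rz":0},
    {"gripper":0.5,"dx":0.0415,"dy":-0.036,"dz":0,"rx":0,"ry":0,"rz":0},
    {"gripper":0.5,"dx":0.0415,"dy":-0.036,"dz":0,"rx":0,"ry":0,"rz":0},
    {"gripper":0.5,"dx":0.0415,"dy":-0.036,"dz":0,"rx":0,"ry":0,"rz":0},
    {"gripper":0.5,"dx":0.0415,"dy":-0.036,"dz":0,"rx":0,"ry":0,"rz":0},
    {"gripper":0.5,"dx":0.0415,"dy":-0.036,"dz":0,"rx":0,"ry":0,"rz":0},
    {"gripper":0.5,"dx":0.0415,"dy":-0.036,"dz":0,"rx":0,"ry":0,"rz":0},
    {"gripper":0.5,"dx":0.0415,"dy":-0.036,"dz":0,"rx":0,"ry":0,"rz":0},
    {"gripper":0.5,"dx":0.0415,"dy":-0.036,"dz":0,"rx":0,"ry":0,"rz":0},
  ],
  force=40,
)

```text
clock: 3.12
tool_pos: [501.6, -99.5, 231.7]
tool_rot: [0.991, 0.133, 0.0, 0.0]
ft_force: [-0.1, -1.0, 0.3]
width: 0.503
grip_force: 0.0
```

>>> drive_tool(
  steps=[
    {"gripper":0.5,"dx":0,"dy":0,"dz":0,"rx":0,"ry":0,"rz":-0.17},
    {"gripper":0.5,"dx":0,"dy":0,"dz":0,"rx":0,"ry":0,"rz":-0.17},
    {"gripper":0.5,"dx":0,"dy":0,"dz":0,"rx":0,"ry":0,"rz":-0.17},
    {"gripper":0.5,"dx":0,"dy":0,"dz":0,"rx":0,"ry":0,"rz":-0.17},
    {"gripper":0.5,"dx":0,"dy":0,"dz":0,"rx":0,"ry":0,"rz":-0.17},
    {"gripper":0.5,"dx":0,"dy":0,"dz":0,"rx":0,"ry":0,"rz":-0.17},
    {"gripper":0.5,"dx":0,"dy":0,"dz":0,"rx":0,"ry":0,"rz":-0.17},
    {"gripper":0.5,"dx":0,"dy":0,"dz":0,"rx":0,"ry":0,"rz":-0.16},
  ],
)

```text
clock: 4.12
tool_pos: [500.7, -101.1, 231.4]
tool_rot: [0.689, 0.725, 0.0, 0.0]
ft_force: [-1.0, 0.4, 0.0]
width: 0.5
grip_force: 0.0
```

```bash
python3 look.py w2.png
```

```text
4.175 [ 500.6 -101.   231.4] [0.688 0.726 0.    0.   ] 0.5003725914840883 [-0.34 -0.03  1.88  0.    1.29 -0.39]
grip_near 0.65 [221. 180.] [467. -96. 105.]
peg_near 0.92 [255.  39.] [493.  27. 113.]
peg_near 0.27 [361. 132.] [591. -44. 113.]
pivot_near 0.78 [258.  37.] [495.  44.  47.]
```

View pics/w2.png

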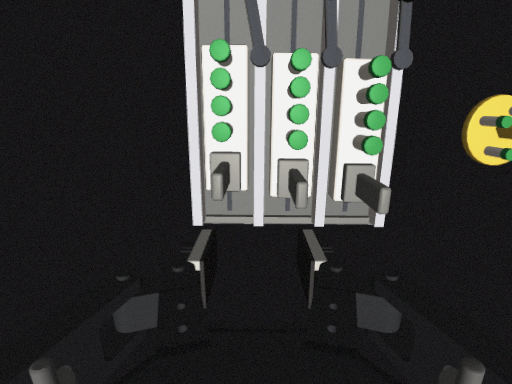

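Wrist view: tab tops at (217,187), (301,195) and (383,200), pivots at (260,56), (332,57) and (403,58), and rail ends at row 226.

```bash
cat > pose.py <<'E'
from h import *
p=cap('wrist')
for n,u,z in [('tabs',[(217.5,187),(301,195),(383.5,200)],125),('piv',[(260,56),(332,57),(403,58)],47),('rail',[(197.5,226),(258,226),(319.5,226),(380,226)],48),('railtop',[(190,10)],48)]:
    for a in u: print(n,np.round(atz(p,a,z),1))
E
python3 pose.py
```

```text
tabs [466.1 -97.7 125. ]
tabs [ 540.5 -101.9  125. ]
tabs [ 615.7 -103.3  125. ]
piv [499.   25.3  47. ]
piv [574.4  28.   47. ]
piv [650.3  31.6  47. ]
rail [ 432.3 -167.    48. ]
rail [ 505.2 -163.8   48. ]
rail [ 579.3 -160.7   48. ]
rail [ 653.3 -157.8   48. ]
railtop [426.2  66.3  48. ]
```

>>> drive_tool(
  steps=[
    {"gripper":0.5,"dx":0,"dy":0,"dz":0,"rx":0,"ry":0,"rz":0.013},
    {"gripper":0.5,"dx":0.0044,"dy":-0.0344,"dz":0,"rx":0,"ry":0,"rz":0},
    {"gripper":0.5,"dx":0,"dy":0,"dz":0.045,"rx":0,"ry":0,"rz":0},
    {"gripper":0.5,"dx":0,"dy":0,"dz":0.045,"rx":0,"ry":0,"rz":0},
  ],
)

```text
clock: 4.88
tool_pos: [466.9, -98.1, 141.5]
tool_rot: [0.696, 0.718, 0.001, 0.002]
ft_force: [0.1, 0.0, 0.0]
width: 0.499
grip_force: 0.0
```

```bash
python3 - <<'E'
from h import *
p=cap('wrist','w3.png')
for r in manip.recognise(p,'grip_near')[:3]: print(r['score'],uv(r),atz(p,uv(r),105))
E
```

```text
0.87 [257.792, 220.30079999999998] [467.97694942 -98.20401556 105.        ]
```

View pics/w3.png

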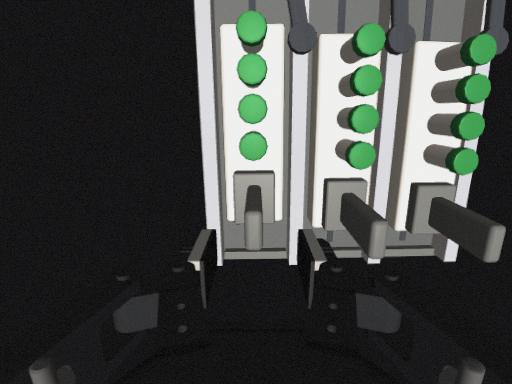

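The tab top at (254,230) is centred between the fingers, so I'll go down and grip.

>>> drive_tool(
  steps=[
    {"gripper":0.5,"dx":0,"dy":0,"dz":0.025,"rx":0,"ry":0,"rz":0},
    {"gripper":0.5,"dx":0,"dy":0,"dz":0.025,"rx":0,"ry":0,"rz":0},
    {"gripper":0.0,"dx":0,"dy":0,"dz":0,"rx":0,"ry":0,"rz":0},
    {"gripper":0.0,"dx":0,"dy":0,"dz":0,"rx":0,"ry":0,"rz":0},
    {"gripper":0.0,"dx":0,"dy":0,"dz":0,"rx":0,"ry":0,"rz":0},
    {"gripper":0.0,"dx":0,"dy":0,"dz":0,"rx":0,"ry":0,"rz":0},
  ],
  force=40,
)

```text
clock: 5.72
tool_pos: [465.2, -98.0, 92.7]
tool_rot: [0.695, 0.719, -0.001, -0.001]
ft_force: [-5.0, -0.0, 1.0]
width: 0.119
grip_force: 42.4
```

>>> drive_tool(
  steps=[
    {"gripper":0.0,"dx":-0.007,"dy":0,"dz":0,"rx":0,"ry":0,"rz":0},
    {"gripper":0.0,"dx":-0.007,"dy":0,"dz":0,"rx":0,"ry":0,"rz":0},
    {"gripper":0.0,"dx":-0.007,"dy":0,"dz":0,"rx":0,"ry":0,"rz":0},
    {"gripper":0.0,"dx":-0.005,"dy":0,"dz":0,"rx":0,"ry":0,"rz":0},
  ],
)

```text
clock: 6.22
tool_pos: [466.1, -123.0, 92.7]
tool_rot: [0.695, 0.719, -0.0, -0.002]
ft_force: [-4.0, 3.8, 1.1]
width: 0.123
grip_force: 42.4
```

>>> drive_tool(
  steps=[
    {"gripper":0.0,"dx":-0.004,"dy":0,"dz":0,"rx":0,"ry":0,"rz":0},
    {"gripper":0.0,"dx":-0.003,"dy":0,"dz":0,"rx":0,"ry":0,"rz":0},
  ],
)

```text
clock: 6.48
tool_pos: [466.4, -129.9, 92.7]
tool_rot: [0.695, 0.719, -0.0, -0.001]
ft_force: [-3.9, 3.4, 1.3]
width: 0.12
grip_force: 42.4
```

>>> drive_tool(
  steps=[
    {"gripper":0.0,"dx":-0.004,"dy":0,"dz":0,"rx":0,"ry":0,"rz":0},
    {"gripper":0.0,"dx":-0.004,"dy":0,"dz":0,"rx":0,"ry":0,"rz":0},
  ],
)

```text
clock: 6.72
tool_pos: [466.8, -137.8, 92.7]
tool_rot: [0.695, 0.719, -0.0, -0.001]
ft_force: [-4.1, 4.4, 0.5]
width: 0.123
grip_force: 42.3
```

>>> drive_tool(
  steps=[
    {"gripper":0.0,"dx":-0.003,"dy":0,"dz":0,"rx":0,"ry":0,"rz":0},
    {"gripper":0.0,"dx":-0.003,"dy":0,"dz":0,"rx":0,"ry":0,"rz":0},
  ],
)

```text
clock: 6.98
tool_pos: [466.9, -142.4, 92.6]
tool_rot: [0.696, 0.718, 0.001, -0.003]
ft_force: [-3.2, 10.1, 3.6]
width: 0.122
grip_force: 42.7
```

>>> drive_tool(
  steps=[
    {"gripper":0.0,"dx":0,"dy":0,"dz":0,"rx":0,"ry":0,"rz":0},
    {"gripper":0.0,"dx":0.01,"dy":0,"dz":0,"rx":0,"ry":0,"rz":0},
    {"gripper":0.0,"dx":0.01,"dy":0,"dz":0,"rx":0,"ry":0,"rz":0},
    {"gripper":0.0,"dx":0.01,"dy":0,"dz":0,"rx":0,"ry":0,"rz":0},
    {"gripper":0.0,"dx":0.01,"dy":0,"dz":0,"rx":0,"ry":0,"rz":0},
    {"gripper":0.0,"dx":0.01,"dy":0,"dz":0,"rx":0,"ry":0,"rz":0},
    {"gripper":0.0,"dx":0.006,"dy":0,"dz":0,"rx":0,"ry":0,"rz":0},
    {"gripper":0.0,"dx":0.005,"dy":0,"dz":0,"rx":0,"ry":0,"rz":0},
  ],
)

```text
clock: 7.98
tool_pos: [464.7, -84.9, 92.7]
tool_rot: [0.695, 0.719, -0.002, 0.0]
ft_force: [-7.5, -3.5, 2.3]
width: 0.122
grip_force: 42.6
```

>>> drive_tool(
  steps=[
    {"gripper":0.0,"dx":0.004,"dy":0,"dz":0,"rx":0,"ry":0,"rz":0},
    {"gripper":0.0,"dx":0.003,"dy":0,"dz":0,"rx":0,"ry":0,"rz":0},
  ],
)

```text
clock: 8.22
tool_pos: [464.4, -77.9, 92.7]
tool_rot: [0.695, 0.719, -0.002, 0.0]
ft_force: [-7.1, -5.0, 3.8]
width: 0.12
grip_force: 42.6
```

>>> drive_tool(
  steps=[
    {"gripper":0.0,"dx":0.004,"dy":-0.0005,"dz":0,"rx":0,"ry":0,"rz":0},
    {"gripper":0.0,"dx":0.004,"dy":0,"dz":0,"rx":0,"ry":0,"rz":0},
  ],
)

```text
clock: 8.48
tool_pos: [464.0, -70.1, 92.7]
tool_rot: [0.695, 0.719, -0.002, 0.0]
ft_force: [-5.2, -3.6, 1.9]
width: 0.119
grip_force: 42.4
```

>>> drive_tool(
  steps=[
    {"gripper":0.0,"dx":0.004,"dy":-0.0005,"dz":0,"rx":0,"ry":0,"rz":0},
    {"gripper":0.0,"dx":0.004,"dy":0,"dz":0,"rx":0,"ry":0,"rz":0},
  ],
)

```text
clock: 8.72
tool_pos: [463.6, -62.1, 92.7]
tool_rot: [0.695, 0.719, -0.002, 0.001]
ft_force: [-4.6, -2.9, 0.4]
width: 0.124
grip_force: 42.3
```

>>> drive_tool(
  steps=[
    {"gripper":0.0,"dx":0.004,"dy":0,"dz":0,"rx":0,"ry":0,"rz":0},
    {"gripper":0.0,"dx":0.004,"dy":0,"dz":0,"rx":0,"ry":0,"rz":0},
  ],
)

```text
clock: 8.98
tool_pos: [463.3, -54.0, 92.7]
tool_rot: [0.695, 0.719, -0.002, 0.001]
ft_force: [-5.2, -4.2, 1.8]
width: 0.125
grip_force: 42.3
```

>>> drive_tool(
  steps=[
    {"gripper":0.0,"dx":0.001,"dy":0,"dz":0,"rx":0,"ry":0,"rz":0},
  ],
)

```text
clock: 9.1
tool_pos: [463.3, -52.9, 92.7]
tool_rot: [0.695, 0.719, -0.002, 0.001]
ft_force: [-4.3, -4.1, 1.6]
width: 0.12
grip_force: 42.3
```

>>> drive_tool(
  steps=[
    {"gripper":0.0,"dx":0.004,"dy":0,"dz":0,"rx":0,"ry":0,"rz":0},
    {"gripper":0.0,"dx":0.004,"dy":0,"dz":0,"rx":0,"ry":0,"rz":0},
  ],
)

```text
clock: 9.35
tool_pos: [462.9, -45.0, 92.7]
tool_rot: [0.695, 0.719, -0.002, 0.001]
ft_force: [-4.9, -4.0, 1.4]
width: 0.119
grip_force: 42.3
```

Near runs free. I'll push it home.

>>> drive_tool(
  steps=[
    {"gripper":0.0,"dx":0.006,"dy":0,"dz":0,"rx":0,"ry":0,"rz":0},
    {"gripper":0.0,"dx":0.006,"dy":0,"dz":0,"rx":0,"ry":0,"rz":0},
    {"gripper":0.0,"dx":0.005,"dy":0,"dz":0,"rx":0,"ry":0,"rz":0},
    {"gripper":0.0,"dx":0.004,"dy":0,"dz":0,"rx":0,"ry":0,"rz":0},
    {"gripper":0.0,"dx":0,"dy":0,"dz":0,"rx":0,"ry":0,"rz":0},
  ],
)

```text
clock: 9.98
tool_pos: [462.1, -24.4, 92.7]
tool_rot: [0.695, 0.719, -0.002, 0.001]
ft_force: [-6.0, -5.3, 2.7]
width: 0.121
grip_force: 42.4
```

>>> drive_tool(
  steps=[
    {"gripper":0.0,"dx":0.002,"dy":0,"dz":0,"rx":0,"ry":0,"rz":0},
    {"gripper":0.0,"dx":0.002,"dy":0,"dz":0,"rx":0,"ry":0,"rz":0},
  ],
)

```text
clock: 10.22
tool_pos: [462.0, -21.8, 92.7]
tool_rot: [0.695, 0.719, -0.003, 0.002]
ft_force: [-6.2, -10.5, 1.3]
width: 0.12
grip_force: 42.3
```

>>> drive_tool(
  steps=[
    {"gripper":0.0,"dx":-0.004,"dy":0,"dz":0,"rx":0,"ry":0,"rz":0},
    {"gripper":0.5,"dx":0,"dy":0,"dz":0,"rx":0,"ry":0,"rz":0},
    {"gripper":0.5,"dx":0,"dy":0,"dz":0,"rx":0,"ry":0,"rz":0},
    {"gripper":0.5,"dx":0,"dy":0,"dz":-0.03,"rx":0,"ry":0,"rz":0},
    {"gripper":0.5,"dx":0,"dy":0,"dz":-0.03,"rx":0,"ry":0,"rz":0},
    {"gripper":0.5,"dx":-0.026,"dy":0.025,"dz":0,"rx":0,"ry":0,"rz":0},
    {"gripper":0.5,"dx":-0.026,"dy":0.025,"dz":0,"rx":0,"ry":0,"rz":0},
    {"gripper":0.5,"dx":-0.026,"dy":0.025,"dz":0,"rx":0,"ry":0,"rz":0},
    {"gripper":0.5,"dx":0,"dy":0,"dz":0,"rx":0,"ry":0,"rz":0},
  ],
)

```text
clock: 11.35
tool_pos: [542.7, -99.9, 152.5]
tool_rot: [0.696, 0.718, 0.001, 0.002]
ft_force: [-0.1, 1.0, -0.1]
width: 0.497
grip_force: 0.0
```

```bash
python3 - <<'E'
from h import *
p=cap('wrist','w4.png')
for n in ('grip_mid','grip_near','grip_far'):
  for r in manip.recognise(p,n)[:3]: print(n,r['score'],uv(r),atz(p,uv(r),105))
E
```

```text
grip_mid 0.59 [253.9008, 219.8016] [ 541.27550204 -103.86296861  105.        ]
grip_mid 0.32 [394.0864, 32.486399999999996] [622.41078075  18.39461361 105.        ]
grip_near 0.57 [135.8848, 103.10400000000001] [464.54335614 -27.87975355 105.        ]
grip_near 0.37 [255.0784, 122.80319999999999] [540.17554942 -38.13276027 105.        ]
grip_far 0.79 [356.1984, 218.304] [ 612.82675894 -100.75209601  105.        ]
grip_far 0.5 [253.696, 114.70080000000002] [539.15383236 -33.14600138 105.        ]
```

View pics/w4.png

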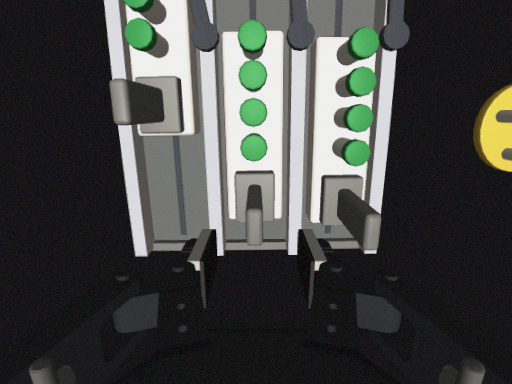

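The near carrier is home (tab at (130,100)), and the mid tab at (254,225) is centred between the fingers.

>>> drive_tool(
  steps=[
    {"gripper":0.5,"dx":-0.002,"dy":-0.001,"dz":0.03,"rx":0,"ry":0,"rz":0},
    {"gripper":0.5,"dx":0,"dy":0,"dz":0.03,"rx":0,"ry":0,"rz":0},
    {"gripper":0.0,"dx":0,"dy":0,"dz":0,"rx":0,"ry":0,"rz":0},
    {"gripper":0.0,"dx":0,"dy":0,"dz":0,"rx":0,"ry":0,"rz":0},
    {"gripper":0.0,"dx":0,"dy":0,"dz":0,"rx":0,"ry":0,"rz":0},
    {"gripper":0.0,"dx":0,"dy":0,"dz":0,"rx":0,"ry":0,"rz":0},
  ],
)

```text
clock: 12.3
tool_pos: [540.7, -99.9, 91.9]
tool_rot: [0.695, 0.719, 0.001, 0.001]
ft_force: [5.4, 1.4, -9.0]
width: 0.124
grip_force: 44.3
```

>>> drive_tool(
  steps=[
    {"gripper":0.0,"dx":-0.008,"dy":0,"dz":0,"rx":0,"ry":0,"rz":0},
    {"gripper":0.0,"dx":-0.008,"dy":0,"dz":0,"rx":0,"ry":0,"rz":0},
    {"gripper":0.0,"dx":-0.007,"dy":0,"dz":0,"rx":0,"ry":0,"rz":0},
    {"gripper":0.0,"dx":-0.004,"dy":0,"dz":0,"rx":0,"ry":0,"rz":0},
  ],
)

```text
clock: 12.8
tool_pos: [541.7, -126.0, 91.9]
tool_rot: [0.696, 0.718, 0.002, 0.001]
ft_force: [5.8, 5.0, -7.7]
width: 0.122
grip_force: 44.6
```

>>> drive_tool(
  steps=[
    {"gripper":0.0,"dx":-0.004,"dy":0,"dz":0,"rx":0,"ry":0,"rz":0},
    {"gripper":0.0,"dx":-0.004,"dy":0,"dz":0,"rx":0,"ry":0,"rz":0},
  ],
)

```text
clock: 13.05
tool_pos: [542.0, -133.7, 91.9]
tool_rot: [0.696, 0.718, 0.002, 0.001]
ft_force: [6.0, 4.7, -8.2]
width: 0.122
grip_force: 44.5
```

>>> drive_tool(
  steps=[
    {"gripper":0.0,"dx":-0.003,"dy":0,"dz":0,"rx":0,"ry":0,"rz":0},
    {"gripper":0.0,"dx":-0.003,"dy":0,"dz":0,"rx":0,"ry":0,"rz":0},
  ],
)

```text
clock: 13.3
tool_pos: [542.2, -137.7, 91.8]
tool_rot: [0.696, 0.718, 0.004, -0.001]
ft_force: [6.7, 11.0, -6.3]
width: 0.123
grip_force: 44.8
```

>>> drive_tool(
  steps=[
    {"gripper":0.0,"dx":0,"dy":0,"dz":0,"rx":0,"ry":0,"rz":0},
    {"gripper":0.0,"dx":0.01,"dy":0,"dz":0,"rx":0,"ry":0,"rz":0},
    {"gripper":0.0,"dx":0.01,"dy":0,"dz":0,"rx":0,"ry":0,"rz":0},
    {"gripper":0.0,"dx":0.01,"dy":0,"dz":0,"rx":0,"ry":0,"rz":0},
    {"gripper":0.0,"dx":0.01,"dy":0,"dz":0,"rx":0,"ry":0,"rz":0},
    {"gripper":0.0,"dx":0.01,"dy":0,"dz":0,"rx":0,"ry":0,"rz":0},
    {"gripper":0.0,"dx":0.007,"dy":0,"dz":0,"rx":0,"ry":0,"rz":0},
    {"gripper":0.0,"dx":0.005,"dy":0,"dz":0,"rx":0,"ry":0,"rz":0},
  ],
)

```text
clock: 14.3
tool_pos: [539.9, -80.4, 92.0]
tool_rot: [0.695, 0.719, 0.0, 0.003]
ft_force: [4.6, -4.9, -9.2]
width: 0.125
grip_force: 44.2
```

>>> drive_tool(
  steps=[
    {"gripper":0.0,"dx":0.003,"dy":0,"dz":0,"rx":0,"ry":0,"rz":0},
    {"gripper":0.0,"dx":0.003,"dy":0,"dz":0,"rx":0,"ry":0,"rz":0},
  ],
)

```text
clock: 14.55
tool_pos: [539.7, -74.6, 92.0]
tool_rot: [0.695, 0.719, 0.0, 0.003]
ft_force: [3.5, -4.4, -9.8]
width: 0.122
grip_force: 44.2
```

>>> drive_tool(
  steps=[
    {"gripper":0.0,"dx":0.004,"dy":0,"dz":0,"rx":0,"ry":0,"rz":0},
    {"gripper":0.0,"dx":0.004,"dy":0,"dz":0,"rx":0,"ry":0,"rz":0},
  ],
)

```text
clock: 14.8
tool_pos: [539.4, -66.7, 92.0]
tool_rot: [0.695, 0.719, 0.0, 0.002]
ft_force: [3.6, -4.5, -9.2]
width: 0.122
grip_force: 44.2
```

>>> drive_tool(
  steps=[
    {"gripper":0.0,"dx":0.004,"dy":0,"dz":0,"rx":0,"ry":0,"rz":0},
    {"gripper":0.0,"dx":0.004,"dy":0,"dz":0,"rx":0,"ry":0,"rz":0},
  ],
)

```text
clock: 15.05
tool_pos: [539.0, -58.7, 91.9]
tool_rot: [0.695, 0.719, -0.0, 0.002]
ft_force: [4.0, -3.7, -9.0]
width: 0.118
grip_force: 44.2
```

>>> drive_tool(
  steps=[
    {"gripper":0.0,"dx":0.004,"dy":0,"dz":0,"rx":0,"ry":0,"rz":0},
    {"gripper":0.0,"dx":0.004,"dy":0,"dz":0,"rx":0,"ry":0,"rz":0},
  ],
)

```text
clock: 15.3
tool_pos: [538.7, -50.7, 91.9]
tool_rot: [0.695, 0.719, -0.0, 0.002]
ft_force: [4.0, -3.8, -9.4]
width: 0.119
grip_force: 44.3
```

>>> drive_tool(
  steps=[
    {"gripper":0.0,"dx":0.004,"dy":0,"dz":0,"rx":0,"ry":0,"rz":0},
    {"gripper":0.0,"dx":0.004,"dy":0,"dz":0,"rx":0,"ry":0,"rz":0},
  ],
)

```text
clock: 15.55
tool_pos: [538.4, -42.6, 91.9]
tool_rot: [0.695, 0.719, -0.0, 0.002]
ft_force: [3.3, -3.9, -9.2]
width: 0.121
grip_force: 44.4
```

>>> drive_tool(
  steps=[
    {"gripper":0.0,"dx":0.004,"dy":0,"dz":0,"rx":0,"ry":0,"rz":0},
    {"gripper":0.0,"dx":0.003,"dy":0,"dz":0,"rx":0,"ry":0,"rz":0},
  ],
)

```text
clock: 15.8
tool_pos: [538.1, -35.6, 91.9]
tool_rot: [0.695, 0.719, -0.0, 0.002]
ft_force: [2.9, -4.1, -8.9]
width: 0.118
grip_force: 44.4
```

>>> drive_tool(
  steps=[
    {"gripper":0.0,"dx":0.001,"dy":0,"dz":0,"rx":0,"ry":0,"rz":0},
  ],
)

```text
clock: 15.92
tool_pos: [538.0, -34.5, 91.9]
tool_rot: [0.695, 0.719, -0.0, 0.002]
ft_force: [3.5, -4.3, -8.2]
width: 0.122
grip_force: 44.4
```

Mid is free too, so it goes home.

>>> drive_tool(
  steps=[
    {"gripper":0.0,"dx":0.006,"dy":0,"dz":0,"rx":0,"ry":0,"rz":0},
    {"gripper":0.0,"dx":0.006,"dy":0,"dz":0,"rx":0,"ry":0,"rz":0},
    {"gripper":0.0,"dx":0.004,"dy":0,"dz":0,"rx":0,"ry":0,"rz":0},
    {"gripper":0.0,"dx":0,"dy":0,"dz":0,"rx":0,"ry":0,"rz":0},
  ],
)

```text
clock: 16.42
tool_pos: [537.4, -18.7, 91.9]
tool_rot: [0.695, 0.719, -0.0, 0.002]
ft_force: [3.4, -6.2, -7.6]
width: 0.124
grip_force: 44.5
```

>>> drive_tool(
  steps=[
    {"gripper":0.0,"dx":0.0015,"dy":0,"dz":0,"rx":0,"ry":0,"rz":0},
    {"gripper":0.0,"dx":0.0015,"dy":0,"dz":0,"rx":0,"ry":0,"rz":0},
  ],
)

```text
clock: 16.68
tool_pos: [537.3, -16.8, 91.9]
tool_rot: [0.695, 0.719, -0.001, 0.003]
ft_force: [3.8, -9.1, -9.3]
width: 0.123
grip_force: 44.5
```

>>> drive_tool(
  steps=[
    {"gripper":0.0,"dx":-0.004,"dy":0,"dz":0,"rx":0,"ry":0,"rz":0},
    {"gripper":0.5,"dx":0,"dy":0,"dz":0,"rx":0,"ry":0,"rz":0},
    {"gripper":0.5,"dx":0,"dy":0,"dz":0,"rx":0,"ry":0,"rz":0},
    {"gripper":0.5,"dx":0,"dy":0,"dz":-0.03,"rx":0,"ry":0,"rz":0},
    {"gripper":0.5,"dx":0,"dy":0,"dz":-0.03,"rx":0,"ry":0,"rz":0},
    {"gripper":0.5,"dx":-0.029,"dy":0.025,"dz":0,"rx":0,"ry":0,"rz":0},
    {"gripper":0.5,"dx":-0.029,"dy":0.025,"dz":0,"rx":0,"ry":0,"rz":0},
    {"gripper":0.5,"dx":-0.029,"dy":0.025,"dz":0,"rx":0,"ry":0,"rz":0},
    {"gripper":0.5,"dx":0,"dy":0,"dz":0,"rx":0,"ry":0,"rz":0},
  ],
)

```text
clock: 17.8
tool_pos: [616.3, -104.6, 152.5]
tool_rot: [0.696, 0.718, 0.001, 0.001]
ft_force: [-0.9, 0.7, 0.8]
width: 0.501
grip_force: 0.0
```

```bash
python3 - <<'E'
from h import *
p=cap('wrist','w5.png')
for n in ('grip_mid','grip_far'):
  for r in manip.recognise(p,n)[:3]: print(n,r['score'],uv(r),atz(p,uv(r),105))
E
```

```text
grip_mid 0.94 [137.216, 91.008] [539.46441646 -25.2086687  105.        ]
grip_far 0.88 [258.0992, 211.89119999999997] [ 617.63099324 -102.66899594  105.        ]
```

View pics/w5.png

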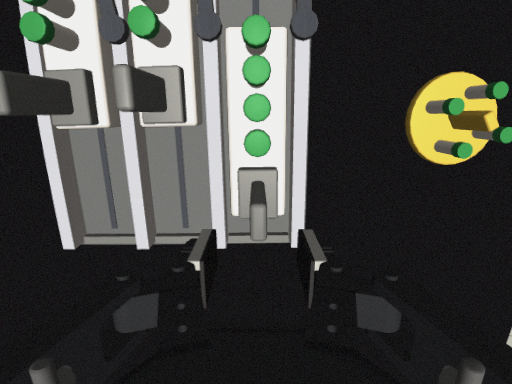

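Near and mid are both home, and the far tab at (258,220) is centred between the fingers.

>>> drive_tool(
  steps=[
    {"gripper":0.5,"dx":0.001,"dy":0.0005,"dz":0.03,"rx":0,"ry":0,"rz":0},
    {"gripper":0.5,"dx":0,"dy":0,"dz":0.03,"rx":0,"ry":0,"rz":0},
    {"gripper":0.0,"dx":0,"dy":0,"dz":0,"rx":0,"ry":0,"rz":0},
    {"gripper":0.0,"dx":0,"dy":0,"dz":0,"rx":0,"ry":0,"rz":0},
    {"gripper":0.0,"dx":0,"dy":0,"dz":0,"rx":0,"ry":0,"rz":0},
    {"gripper":0.0,"dx":0,"dy":0,"dz":0,"rx":0,"ry":0,"rz":0},
  ],
)

```text
clock: 18.7
tool_pos: [616.8, -101.2, 92.0]
tool_rot: [0.695, 0.719, 0.002, 0.002]
ft_force: [5.7, 1.2, -7.9]
width: 0.118
grip_force: 44.3
```

>>> drive_tool(
  steps=[
    {"gripper":0.0,"dx":-0.007,"dy":0,"dz":0,"rx":0,"ry":0,"rz":0},
    {"gripper":0.0,"dx":-0.007,"dy":0,"dz":0,"rx":0,"ry":0,"rz":0},
    {"gripper":0.0,"dx":-0.005,"dy":0,"dz":0,"rx":0,"ry":0,"rz":0},
  ],
)

```text
clock: 19.08
tool_pos: [617.5, -119.4, 92.0]
tool_rot: [0.695, 0.719, 0.003, 0.001]
ft_force: [6.3, 3.2, -8.7]
width: 0.122
grip_force: 44.5
```

>>> drive_tool(
  steps=[
    {"gripper":0.0,"dx":-0.004,"dy":0,"dz":0,"rx":0,"ry":0,"rz":0},
    {"gripper":0.0,"dx":-0.004,"dy":0,"dz":0,"rx":0,"ry":0,"rz":0},
  ],
)

```text
clock: 19.32
tool_pos: [617.8, -127.3, 92.0]
tool_rot: [0.695, 0.719, 0.003, 0.001]
ft_force: [6.5, 3.6, -9.2]
width: 0.121
grip_force: 44.5
```

>>> drive_tool(
  steps=[
    {"gripper":0.0,"dx":-0.003,"dy":0,"dz":0,"rx":0,"ry":0,"rz":0},
    {"gripper":0.0,"dx":-0.003,"dy":0,"dz":0,"rx":0,"ry":0,"rz":0},
  ],
)

```text
clock: 19.58
tool_pos: [618.0, -132.2, 91.9]
tool_rot: [0.696, 0.718, 0.003, 0.0]
ft_force: [7.1, 7.1, -6.9]
width: 0.121
grip_force: 44.6
```

>>> drive_tool(
  steps=[
    {"gripper":0.0,"dx":-0.002,"dy":0,"dz":0,"rx":0,"ry":0,"rz":0},
    {"gripper":0.0,"dx":0,"dy":0,"dz":0,"rx":0,"ry":0,"rz":0},
  ],
)

```text
clock: 19.82
tool_pos: [618.0, -132.9, 91.9]
tool_rot: [0.696, 0.718, 0.004, -0.0]
ft_force: [6.5, 9.0, -7.4]
width: 0.121
grip_force: 44.7
```

>>> drive_tool(
  steps=[
    {"gripper":0.0,"dx":0.01,"dy":0,"dz":0,"rx":0,"ry":0,"rz":0},
    {"gripper":0.0,"dx":0.01,"dy":0,"dz":0,"rx":0,"ry":0,"rz":0},
    {"gripper":0.0,"dx":0.01,"dy":0,"dz":0,"rx":0,"ry":0,"rz":0},
    {"gripper":0.0,"dx":0.01,"dy":0,"dz":0,"rx":0,"ry":0,"rz":0},
    {"gripper":0.0,"dx":0.01,"dy":0,"dz":0,"rx":0,"ry":0,"rz":0},
    {"gripper":0.0,"dx":0.006,"dy":0,"dz":0,"rx":0,"ry":0,"rz":0},
    {"gripper":0.0,"dx":0.004,"dy":0,"dz":0,"rx":0,"ry":0,"rz":0},
  ],
)

```text
clock: 20.7
tool_pos: [615.8, -77.6, 92.0]
tool_rot: [0.695, 0.719, 0.001, 0.003]
ft_force: [4.8, -3.4, -9.9]
width: 0.124
grip_force: 44.2
```

>>> drive_tool(
  steps=[
    {"gripper":0.0,"dx":0.003,"dy":0,"dz":0,"rx":0,"ry":0,"rz":0},
    {"gripper":0.0,"dx":0.003,"dy":0,"dz":0,"rx":0,"ry":0,"rz":0},
  ],
)

```text
clock: 20.95
tool_pos: [615.6, -71.8, 92.0]
tool_rot: [0.695, 0.719, 0.001, 0.003]
ft_force: [5.0, -2.9, -8.4]
width: 0.122
grip_force: 44.3
```

>>> drive_tool(
  steps=[
    {"gripper":0.0,"dx":0.004,"dy":0,"dz":0,"rx":0,"ry":0,"rz":0},
    {"gripper":0.0,"dx":0.003,"dy":0,"dz":0,"rx":0,"ry":0,"rz":0},
  ],
)

```text
clock: 21.2
tool_pos: [615.3, -64.8, 92.0]
tool_rot: [0.695, 0.719, 0.001, 0.003]
ft_force: [5.5, -3.5, -8.8]
width: 0.12
grip_force: 44.3
```

>>> drive_tool(
  steps=[
    {"gripper":0.0,"dx":0.004,"dy":0,"dz":0,"rx":0,"ry":0,"rz":0},
    {"gripper":0.0,"dx":0.003,"dy":0,"dz":0,"rx":0,"ry":0,"rz":0},
  ],
)

```text
clock: 21.45
tool_pos: [615.0, -57.8, 92.0]
tool_rot: [0.695, 0.719, 0.001, 0.003]
ft_force: [5.0, -3.7, -9.3]
width: 0.125
grip_force: 44.3
```

>>> drive_tool(
  steps=[
    {"gripper":0.0,"dx":0.004,"dy":0,"dz":0,"rx":0,"ry":0,"rz":0},
    {"gripper":0.0,"dx":0.003,"dy":0,"dz":0,"rx":0,"ry":0,"rz":0},
  ],
)

```text
clock: 21.7
tool_pos: [614.7, -50.8, 92.0]
tool_rot: [0.695, 0.719, 0.001, 0.002]
ft_force: [5.0, -2.6, -8.4]
width: 0.122
grip_force: 44.3
```

>>> drive_tool(
  steps=[
    {"gripper":0.0,"dx":0.004,"dy":0,"dz":0,"rx":0,"ry":0,"rz":0},
    {"gripper":0.0,"dx":0.003,"dy":0,"dz":0,"rx":0,"ry":0,"rz":0},
  ],
)

```text
clock: 21.95
tool_pos: [614.5, -45.9, 92.1]
tool_rot: [0.695, 0.719, -0.001, 0.004]
ft_force: [4.5, -10.2, -9.8]
width: 0.127
grip_force: 44.2
```

The far carrier stops dead at about 0.078 m. I'll draw it out again.

>>> drive_tool(
  steps=[
    {"gripper":0.0,"dx":-0.01,"dy":0,"dz":0,"rx":0,"ry":0,"rz":0},
    {"gripper":0.0,"dx":-0.01,"dy":0,"dz":0,"rx":0,"ry":0,"rz":0},
    {"gripper":0.0,"dx":-0.01,"dy":0,"dz":0,"rx":0,"ry":0,"rz":0},
    {"gripper":0.0,"dx":-0.01,"dy":0,"dz":0,"rx":0,"ry":0,"rz":0},
    {"gripper":0.0,"dx":-0.01,"dy":0,"dz":0,"rx":0,"ry":0,"rz":0},
    {"gripper":0.0,"dx":-0.01,"dy":0,"dz":0,"rx":0,"ry":0,"rz":0},
    {"gripper":0.0,"dx":-0.01,"dy":0,"dz":0,"rx":0,"ry":0,"rz":0},
    {"gripper":0.0,"dx":-0.007,"dy":0,"dz":0,"rx":0,"ry":0,"rz":0},
    {"gripper":0.0,"dx":-0.005,"dy":0,"dz":0,"rx":0,"ry":0,"rz":0},
  ],
)

```text
clock: 23.08
tool_pos: [617.6, -123.5, 92.0]
tool_rot: [0.695, 0.719, 0.003, 0.001]
ft_force: [6.7, 3.3, -8.0]
width: 0.118
grip_force: 44.5
```

>>> drive_tool(
  steps=[
    {"gripper":0.0,"dx":-0.004,"dy":0,"dz":0,"rx":0,"ry":0,"rz":0},
    {"gripper":0.0,"dx":-0.004,"dy":0,"dz":0,"rx":0,"ry":0,"rz":0},
    {"gripper":0.0,"dx":-0.002,"dy":0,"dz":0,"rx":0,"ry":0,"rz":0},
    {"gripper":0.0,"dx":-0.001,"dy":0,"dz":0,"rx":0,"ry":0,"rz":0},
  ],
)

```text
clock: 23.58
tool_pos: [618.0, -132.5, 91.9]
tool_rot: [0.696, 0.718, 0.004, 0.0]
ft_force: [5.7, 8.4, -7.6]
width: 0.12
grip_force: 44.6
```

>>> drive_tool(
  steps=[
    {"gripper":0.0,"dx":0.003,"dy":0,"dz":0,"rx":0,"ry":0,"rz":0},
    {"gripper":0.5,"dx":0,"dy":0,"dz":0,"rx":0,"ry":0,"rz":0},
    {"gripper":0.5,"dx":0,"dy":0,"dz":0,"rx":0,"ry":0,"rz":0},
    {"gripper":0.5,"dx":0,"dy":0,"dz":-0.03,"rx":0,"ry":0,"rz":0},
    {"gripper":0.5,"dx":0,"dy":0,"dz":-0.03,"rx":0,"ry":0,"rz":0},
    {"gripper":0.5,"dx":0.043,"dy":0.008,"dz":0,"rx":0,"ry":0,"rz":0},
    {"gripper":0.5,"dx":0.043,"dy":0.008,"dz":0,"rx":0,"ry":0,"rz":0},
    {"gripper":0.5,"dx":0.043,"dy":0.008,"dz":0,"rx":0,"ry":0,"rz":0},
    {"gripper":0.5,"dx":0.043,"dy":0.008,"dz":0,"rx":0,"ry":0,"rz":0},
    {"gripper":0.5,"dx":0.043,"dy":0.008,"dz":0,"rx":0,"ry":0,"rz":0},
    {"gripper":0.5,"dx":0,"dy":0,"dz":0,"rx":0,"ry":0,"rz":0},
  ],
)

```text
clock: 24.95
tool_pos: [649.5, 85.9, 152.6]
tool_rot: [0.694, 0.72, 0.001, 0.001]
ft_force: [0.6, 0.4, 0.9]
width: 0.5
grip_force: 0.0
```

```bash
python3 - <<'E'
from h import *
p=cap('wrist','w6.png')
for n,z in (('peg_far',113),('pivot_far',47)):
  for r in manip.recognise(p,n)[:3]: print(n,r['score'],uv(r),atz(p,uv(r),z))
E
```

```text
peg_far 0.57 [251.4944, 212.31359999999998] [646.28226676  90.11659335 113.        ]
pivot_far 0.92 [253.184, 214.1184] [647.54973038  65.59408132  47.        ]
```

View pics/w6.png

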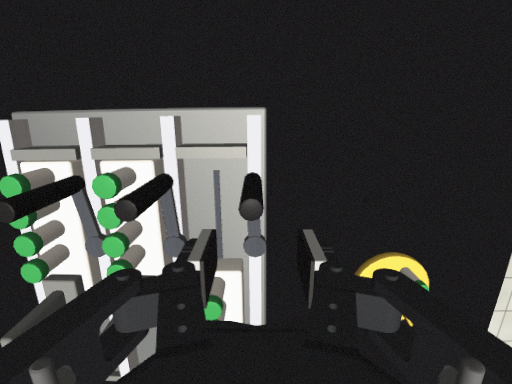

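Peg top at (251,210), between the fingers and slightly ahead of them. I'll move 6 mm forward, go down and grip lightly.

>>> drive_tool(
  steps=[
    {"gripper":0.5,"dx":0.006,"dy":-0.0025,"dz":0,"rx":0,"ry":0,"rz":0},
    {"gripper":0.5,"dx":0,"dy":0,"dz":0.028,"rx":0,"ry":0,"rz":0},
    {"gripper":0.5,"dx":0,"dy":0,"dz":0.028,"rx":0,"ry":0,"rz":0},
    {"gripper":0.1,"dx":0,"dy":0,"dz":0,"rx":0,"ry":0,"rz":0},
    {"gripper":0.1,"dx":0,"dy":0,"dz":0,"rx":0,"ry":0,"rz":0},
    {"gripper":0.1,"dx":0,"dy":0,"dz":0,"rx":0,"ry":0,"rz":0},
    {"gripper":0.1,"dx":0,"dy":0,"dz":0,"rx":0,"ry":0,"rz":0},
  ],
  force=20,
)

```text
clock: 25.98
tool_pos: [645.7, 88.4, 94.9]
tool_rot: [0.696, 0.718, -0.001, -0.0]
ft_force: [-0.1, -2.4, -8.5]
width: 0.176
grip_force: 22.7
```

>>> drive_tool(
  steps=[
    {"gripper":0.1,"dx":-0.0011,"dy":-0.0092,"dz":0,"rx":0,"ry":0,"rz":0},
    {"gripper":0.1,"dx":-0.0024,"dy":-0.009,"dz":0,"rx":0,"ry":0,"rz":0},
    {"gripper":0.1,"dx":-0.0038,"dy":-0.0085,"dz":0,"rx":0,"ry":0,"rz":0},
    {"gripper":0.1,"dx":-0.005,"dy":-0.0078,"dz":0,"rx":0,"ry":0,"rz":0},
  ],
)

```text
clock: 26.48
tool_pos: [611.6, 76.5, 95.7]
tool_rot: [0.696, 0.718, 0.001, -0.0]
ft_force: [4.4, 3.0, -8.9]
width: 0.177
grip_force: 22.0
```

>>> drive_tool(
  steps=[
    {"gripper":0.1,"dx":-0.0061,"dy":-0.007,"dz":0,"rx":0,"ry":0,"rz":0},
    {"gripper":0.1,"dx":-0.0071,"dy":-0.006,"dz":0,"rx":0,"ry":0,"rz":0},
  ],
)

```text
clock: 26.72
tool_pos: [599.3, 61.9, 95.8]
tool_rot: [0.696, 0.718, 0.0, 0.0]
ft_force: [2.6, 3.0, -6.9]
width: 0.178
grip_force: 22.1
```

>>> drive_tool(
  steps=[
    {"gripper":0.1,"dx":-0.0079,"dy":-0.0049,"dz":0,"rx":0,"ry":0,"rz":0},
    {"gripper":0.1,"dx":-0.0085,"dy":-0.0037,"dz":0,"rx":0,"ry":0,"rz":0},
    {"gripper":0.1,"dx":-0.009,"dy":-0.0023,"dz":0,"rx":0,"ry":0,"rz":0},
    {"gripper":0.1,"dx":-0.0092,"dy":-0.001,"dz":0,"rx":0,"ry":0,"rz":0},
  ],
)

```text
clock: 27.22
tool_pos: [588.1, 26.4, 95.7]
tool_rot: [0.696, 0.718, -0.001, -0.001]
ft_force: [-0.9, 4.9, -1.3]
width: 0.175
grip_force: 19.4
```

>>> drive_tool(
  steps=[
    {"gripper":0.5,"dx":0,"dy":0,"dz":0,"rx":0,"ry":0,"rz":0},
    {"gripper":0.5,"dx":0,"dy":0,"dz":0,"rx":0,"ry":0,"rz":0},
    {"gripper":0.5,"dx":0,"dy":0,"dz":-0.03,"rx":0,"ry":0,"rz":0},
    {"gripper":0.5,"dx":0,"dy":0,"dz":-0.04,"rx":0,"ry":0,"rz":0},
    {"gripper":0.5,"dx":-0.03,"dy":0,"dz":-0.05,"rx":0,"ry":0,"rz":0},
    {"gripper":0.5,"dx":-0.03,"dy":0,"dz":-0.05,"rx":0,"ry":0,"rz":0},
    {"gripper":0.5,"dx":0,"dy":0,"dz":0,"rx":0,"ry":0,"rz":0},
  ],
)

```text
clock: 28.1
tool_pos: [594.7, -35.5, 272.8]
tool_rot: [0.697, 0.717, 0.003, 0.006]
ft_force: [-0.0, -0.1, -0.5]
width: 0.501
grip_force: 0.0
```

```bash
python3 - <<'E'
from h import *
p=cap('wrist','w7.png')
for n,z in (('grip_near',105),('grip_mid',105),('grip_far',105),('peg_far',113),('pivot_far',47)):
  for r in manip.recognise(p,n)[:1]: print(n,round(r['score'],2),np.round(uv(r)),np.round(atz(p,uv(r),z)))
E
```

```text
grip_near 0.78 [137. 163.] [467. -24. 105.]
grip_mid 0.74 [205. 165.] [541. -24. 105.]
grip_far 0.7 [203. 164.] [539. -23. 105.]
pivot_far 0.75 [276. 115.] [620.  31.  47.]
```

View pics/w7.png

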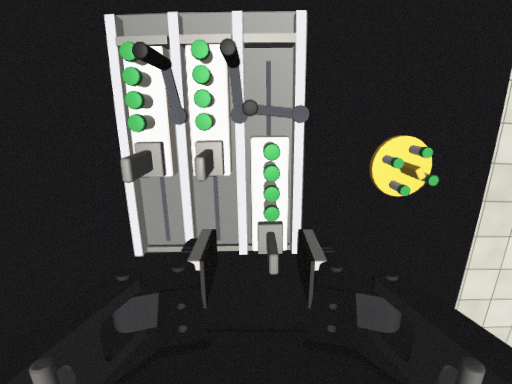

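The picture shows the near and mid carriers home with their arms parked. The far carrier is at the out lip, with its arm square across from (300,114) to (250,108).

```bash
python3 -c "
from cell import manip
print(manip.job_done())"
```

```text
the job is handed in; nothing more can be done
None
```

The job is handed in: the near and mid carriers ran freely and are fully home with their arms parked, while the far carrier bound at about 78 mm and is fully out with its stop arm across; I wasn't shown the judge's result.

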